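# Set the reading timer by tipping it over and dock it by feel

### The arm

A 7-joint arm with a two-finger parallel gripper is mounted at the origin on the work surface. World frame = base frame: x ahead of the robot, y to its left, z up, the work surface at z = 0. Lengths are in m, angles in rad, forces in N, time in s.
With the tool pointing down it reaches from about 0.425 to 1.025 m from the base axis. Payload 9.4 kg.
Tool frame: the origin (TCP) lies at the very end of the fingers, on their centre line; the grasp point (between the pads) lies 19 mm behind it; z points along the fingers, y is the line along which they close (so a half turn about z gives the same grasp; the last joint's range is limited). The gripper opens to 93 mm and grips with 3 to 60 N. Pads are 15 mm wide; open, the fingers measure 128 mm over their backs; the gripper's body (75 mm by 188 mm) begins 65 mm behind the grasp point.
Start: joints at [-1.271, 0.599, -0.003, 1.599, 0.002, 0.943, -0.08], TCP at [0.267, 0.674, 0.219] pointing down, gripper open.
Joint ranges: [-2.57, 2.57], [-0.35, 1.97], [-1.29, 1.29], [0.11, 2.56], [-1.05, 4.19], [0.11, 1.86], [-2.63, 2.63]. Speed limits (rad/s): [2.22, 2.22, 3.01, 3.01, 3.14, 3.14, 3.14].

### API

Orientations are given as a rotation vector (axis times angle).
In Python, from cell import env, optics gives the robot as it stands (env), with the cameras (optics).
- The arm moves only by the shell command python3 steer.py 'ROWS' [OPENING] [FORCE]. ROWS is one flat JSON list of numbers that holds 1 to 5 rows one after another, with no inner brackets; each row has 6 numbers: dx, dy, dz in m, then a rotation vector rx, ry, rz in rad; each row is the pose to reach, as a shift and turn from the pose commanded when the command began, along the tool's axes at that moment; what a row does not reach only later rows make up. A row lasts 1/12 s, in which the tool goes at most 0.0417 m and 0.125 rad, less where a joint would pass 70% of its speed; a pose out of reach is approached as far as the arm can. OPENING is the finger opening in m, set as the command begins (- or left out keeps the last). The fingers move at their own pace and stop on an object; FORCE is the grip in N (left out, the last holds). Time passes only in rows, so rows that do not move let the fingers close. It prints the time, the measured TCP pose, the force, the opening and the grip force at its end. Input that does not fit is refused with a message, and nothing moves.
- env.get_state(): the state, without advancing time (a new reading comes with each control period).
- optics.read_camera(name): name is "side" or "top"; returns the picture (384x512x3 uint8, red, green, blue); there is no depth.
- optics.camera_info(name): a dict with "fx", "fy", "cx", "cy" (pixels), "k1" (the pictures are not rectified: a ray, as slopes to the right and down, at radius r is drawn at 1 + k1 r^2 times it, then the intrinsics apply), "cam_to_world" (4x4, takes a point from camera to world coordinates). Camera axes: x right, y up, looking along -z (the intrinsics and any distortion apply to the point x, -y, -z); pixel columns grow to the right and rows downward; lengths in m; the calibration is good to about 2 mm. A picture is of the moment at which its call begins. camera_info takes no time and is no camera call.
- env.close_job(): hands the job in; it is judged then, once.
The state is a dict: "time_s": time; "joint_positions": joint angles; "dq": joint speeds; "tau": joint torques, N m; "tool_pos": TCP position; "orientation": TCP orientation; "ft_force": force on the tool from outside, world axes, zero at the start; "torque": the same for the moment, N m; "width": finger opening in m; "grasp_force": force on a finger pad.
Only numpy, scipy, OpenCV 4.12 (cv2) and the standard library are available. Lean on these libraries where they do the work, as an engineer would, in place of code of your own. Each camera call takes 0.05 s, during which the arm holds its last target. There are 200 camera calls.

### The job

The big white reading-timer cube on the dark mat lies with its orange face down. Tip it over its bottom edges, a quarter turn at a time and letting it come to rest on each face, without ever lifting it off the mat, until the orange face is on top. Then slide it squarely in under the roof of the charging stand, from either long side and near the middle, until you feel it meet the contact pad hidden there; hold it pressed on the pad for a moment, surely (about 10 N) but never hard, leave it there, and leave the other things on the table undisturbed.

Things in the scene. Friction and masses are not known exactly. Their poses are not given: they have to be found in the camera images.
- cube: the timer: hard white plastic cube, 90 mm edge (edges rounded 3 mm), 0.25 to 0.5 kg, evenly weighted; to be tipped and pushed. Origin at its centre. Orange face on its own -z (underneath at the start, so own z starts up and must end down). Sides start within 0.1 rad of parallel to the mat's. Pushed near its top edge it tips over its far bottom edge; pushed below mid-height it slides.
- cube_mark (a point): centre of the cube's marked face: a large orange square with a white dot, at own z = -45 mm. The reverse face (on top at the start) has a black ring; the four sides have a blue dot (own +x), a yellow dot (-x), two green bars (+y) and one purple bar (-y).
- stand: the charging stand, fixed on the mat: an upright wooden wall 160 mm long (own x), 20 mm thick (own y), under a flat roof 160 x 110 mm (own y +-55), underside 100, top 109 mm over the mat. Origin: centre of its foot, on the mat's top. Alike on both long sides: an upright contact pad, 150 mm wide, firm as a wall, hides under the roof, its face 20 to 45 mm (own y) from the centre plane, unknown.
- stand_mid (a point): centre of the top of the stand's roof, 108 mm above its foot. Seen from above only the roof shows. The cube (90 mm high) slides in under it with 10 mm to spare and meets the pad 10 to 35 mm in from the roof's edge, so 55 mm or more of it stays outside to push on. A press of 4 to 25 N on the pad, held 0.5 s, makes contact; more than 25 N breaks it.
- mat: dark grip mat, fixed: 560 mm long (own y), 200 mm wide (own x), 4 mm thick. Origin at the centre of its underside, on the table top. The cube stands near one end (either), the stand near the other, 310 to 370 mm apart centre to centre: two quarter turns (90 mm each) towards the stand fit, with some left to slide. Friction with the cube 0.7 to 1.0, so sliding it takes 1.7 to 5 N.
- mug: bystander: white mug, 80 mm across, 90 mm high, origin at the centre of its underside
- case: bystander: brown spectacles case 58 (x) by 155 (y) by 34 mm high, origin at the centre of its underside
- remote: bystander: black remote control 44 (x) by 170 (y) by 20 mm high, origin at the centre of its underside
- diffuser: bystander: amber glass reed diffuser, 72 mm across, glass 85 mm high, reeds to 210 mm, origin at the centre of its underside
- jar: bystander: green glass jar with a brass cap, 80 mm across, 110 mm high, origin at the centre of its underside

How it is judged:
By the outcome, as a careful person would: the job done as asked, in the order asked, and still so for the second after the job is handed in, with the robot touching nothing.
It also fails if it takes over 72 s, if anything falls off the work surface, if the arm or the gripper's body presses on something with over 40 N, if the wrist force passes 120 N, or if a joint passes its speed limit or range.

## Working session

There is one attempt and no reset: what is moved stays moved. The work goes in short steps, Python scripts to look and compute and a shell command to move; the robot and the scene stay as the last step left them, time stands still between calls to the robot, and variables do not carry over. Pictures are saved under pics/ and viewed, at most 10 in all, crops included, and the job is handed in when it is done.

```bash
ls; mkdir -p pics; python3 - <<'E'
from cell import env, optics
import cv2
for n in("top","side"):
    im=optics.read_camera(n); cv2.imwrite(f"pics/{n}0.png",im[:,:,::-1]); i=optics.camera_info(n); print(n,i)
s=env.get_state(); print({k:s[k] for k in("time_s","tool_pos","orientation","ft_force","width")})
E
```

```text
cell.py
pics
steer.py
top {'fx': 372.7528843648806, 'fy': 372.7528843648806, 'cx': 252.9447562137829, 'cy': 185.08497228911094, 'k1': -0.004867467289219863, 'cam_to_world': array([[ 0.00169449,  0.9858365 , -0.16770069,  0.43419022],
       [-0.99969785,  0.00578241,  0.02389097,  0.15209245],
       [ 0.0245223 ,  0.16760954,  0.98554843,  1.01583417],
       [ 0.        ,  0.        ,  0.        ,  1.        ]])}
side {'fx': 417.6252991203352, 'fy': 417.6252991203352, 'cx': 250.4029494425056, 'cy': 189.0040648545782, 'k1': 0.02659499129557531, 'cam_to_world': array([[ 0.99136203,  0.06836882, -0.11192419,  0.48617012],
       [-0.13104691,  0.48191638, -0.86636211, -0.83222755],
       [-0.00529405,  0.87354582,  0.48671312,  0.64143603],
       [ 0.        ,  0.        ,  0.        ,  1.        ]])}
{'time_s': 0.1, 'tool_pos': array([0.26659348, 0.6737377 , 0.21786379]), 'orientation': array([-5.88235518e-01, -3.08588352e+00,  2.14380633e-03]), 'ft_force': array([ 0.13339672, -0.2128465 , -0.12786025]), 'width': 0.09280246653764801}
```

View pics/top0.png

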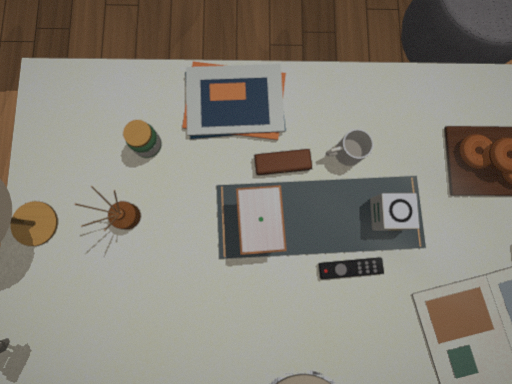

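View pics/side0.png

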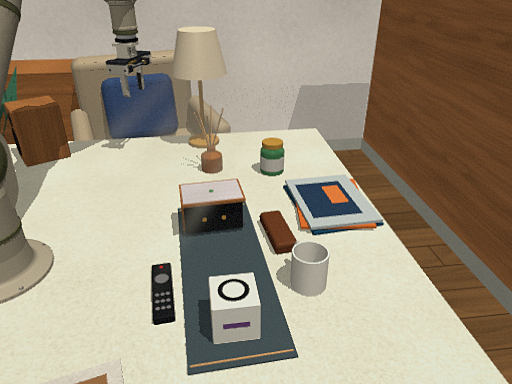

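Top view: the white cube (black ring) is at about px (400,211) and the stand roof at (261,220) on the dark mat. The mug is at (355,145), the case at (283,161) and the remote at (351,268). Side view: the cube is nearest at (235,305) with its purple bar facing the camera, and the stand is behind it at (211,205). The cube therefore tips away from the side camera, towards +y.

```bash
cat > h.py <<'E'
import numpy as np, cv2
from scipy.spatial.transform import Rotation as R
from cell import env, optics
def ray(n,uv):
    i=optics.camera_info(n); d=(np.array(uv,float)-[i["cx"],i["cy"]])/[i["fx"],i["fy"]]
    s=d.copy()
    for _ in range(8): s=d/(1+i["k1"]*(s@s))
    T=np.array(i["cam_to_world"]); return T[:3,3],T[:3,:3]@np.array([s[0],-s[1],-1])
def onz(n,uv,z):
    o,d=ray(n,uv); return o+d*(z-o[2])/d[2]
def tri(a,b):
    (o,d),(p,e)=ray("top",a),ray("side",b)
    t=np.linalg.lstsq(np.c_[d,-e],p-o,rcond=None)[0]
    q,r=o+t[0]*d,p+t[1]*e; return (q+r)/2,np.linalg.norm(q-r)
def big(m,roi):
    k=np.zeros(m.shape,np.uint8); x0,y0,x1,y1=roi; k[y0:y1,x0:x1]=m[y0:y1,x0:x1]
    c=cv2.findContours(k,cv2.RETR_EXTERNAL,cv2.CHAIN_APPROX_NONE)[0]; return max(c,key=cv2.contourArea)
def quad(c): return cv2.boxPoints(cv2.minAreaRect(c))
def box(n,c,z):  # contour -> plane rect
    P=np.array([onz(n,p[0],z)[:2] for p in c]); (ce,sz,a)=cv2.minAreaRect((P*1000).astype(np.float32)); return np.round(ce,1),np.round(sz,1),round(a,2)
E
python3 - <<'E'
from h import *
t=cv2.imread("pics/top0.png"); s=cv2.imread("pics/side0.png")
ht=cv2.cvtColor(t,cv2.COLOR_BGR2HSV); hs=cv2.cvtColor(s,cv2.COLOR_BGR2HSV)
ring=lambda h,roi:big((h[:,:,2]<70).astype(np.uint8),roi)
ct=ring(ht,(386,196,415,225)); cs=ring(hs,(214,275,256,305))
a=cv2.fitEllipse(ct)[0]; b=cv2.fitEllipse(cs)[0]; print("ring",a,b,tri(a,b))
g=lambda h,roi:big(cv2.inRange(h,(45,80,30),(90,255,255)),roi)
gt=g(ht,(245,205,275,235)); gs=g(hs,(195,180,230,200))
a=gt.mean((0,1)); b=gs.mean((0,1)); print("stand",a,b,tri(a,b))
roof=big(((ht[:,:,2]>110)).astype(np.uint8),(234,183,290,256)); print("roof",box("top",roof,.113))
w=big((ht[:,:,2]>120).astype(np.uint8),(365,188,419,235)); print("cubewhite",cv2.boundingRect(w),box("top",w,.094))
mat=big(cv2.inRange(ht,(85,20,20),(125,255,90)),(210,170,432,265)); print("mat",box("top",mat,.004))
cv2.imwrite("pics/c0.png",np.vstack([cv2.resize(t[170:270,210:435],None,fx=3.2,fy=3.2,interpolation=2),cv2.resize(s[265:350,150:375],None,fx=3.2,fy=3.2,interpolation=2)])[:600])
E
```

```text
ring (400.3878173828125, 210.2348175048828) (233.05532836914062, 289.51641845703125) (array([ 0.52895557, -0.23951274,  0.09545882]), np.float64(0.0003018080669826047))
stand [260.66666667 218.77777778] [210.28571429 190.42857143] (array([0.50443895, 0.11145266, 0.11529019]), np.float64(0.0010797238170694526))
roof (array([504.9, 111.1]), array([159.6, 109.7]), 4.56)
cubewhite (382, 188, 37, 47) (array([ 527.7, -239.3]), array([115.8,  90. ]), 0.59)
mat (array([522.1, -55.1]), array([195.9, 519.2]), 3.04)
```

View pics/c0.png

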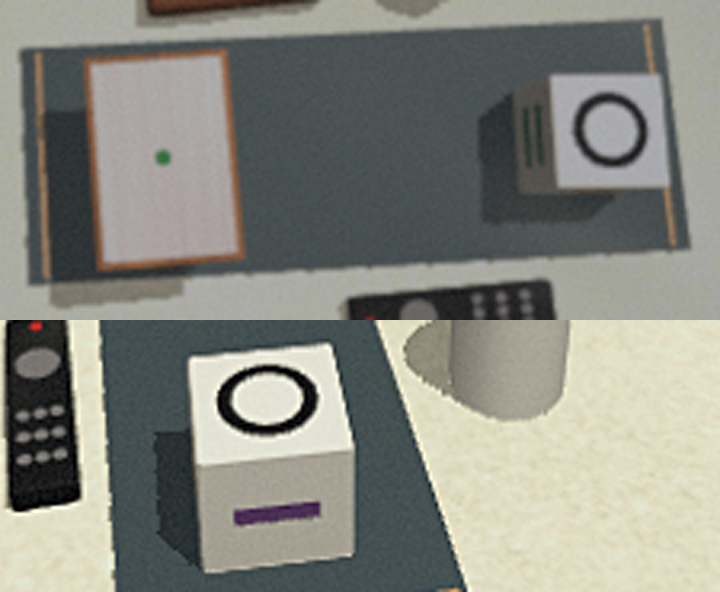

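The crop shows the cube's green bars facing the stand, and its edges nearly along the world axes. Both heights agree with the text: cube top 95 mm against 94, roof about 113. The cube centre is (.529,-.2395), the stand (.505,.111) turned 4.6°. If I square the cube to the stand first with a low push, the tips lead straight to the stand's middle.

```bash
cat >> h.py <<'E'
A=np.radians(4.56); SX=np.array([np.cos(A),np.sin(A),0]); SY=np.array([-np.sin(A),np.cos(A),0]); S0=np.array([.5047,.1113,.004])
def W(sx,sy,h): return S0+SX*sx+SY*sy+[0,0,h]   # stand frame -> world
def need(p,yaw=A):
    s=env.get_state(); M=R.from_rotvec(s["orientation"]); G=R.from_matrix(np.c_[np.cross([np.cos(yaw),np.sin(yaw),0],[0,0,-1]),[np.cos(yaw),np.sin(yaw),0],[0,0,-1]])
    print("need",np.round(M.inv().apply(p-s["tool_pos"]),4),"rot",np.round((M.inv()*G).as_rotvec(),4))
def st():
    s=env.get_state(); p=s["tool_pos"]-S0; print("t",round(s["time_s"],2),"standxyz",np.round([p@SX,p@SY,p[2]],4),"F",np.round([s["ft_force"]@SX,s["ft_force"]@SY,s["ft_force"][2]],2),"w",round(s["width"],4))
E
python3 - <<'E'
from h import *
c=np.array([.529,-.2395,.004])-S0; print("cube in stand",c@SX,c@SY)
need(W(-.004,-.445,.215))
for n,uv in(("reeds",(95,235)),): print(onz("top",uv,.2))
E
```

```text
cube in stand -0.003666578698820363 -0.35162150986628415
need [-6.208e-01 -8.366e-01  1.000e-04] rot [-1.2000e-03  9.0000e-04  1.1145e+00]
[0.46210168 0.47199606 0.2       ]
```

```bash
R='x'; python3 steer.py '[-0.024,-0.033,0,0,0,0,-0.048,-0.066,0,0,0,0,-0.072,-0.099,0,0,0,0,-0.097,-0.13,0,0,0,0,-0.121,-0.163,0,0,0,0]' .045
python3 steer.py '[-0.024,-0.033,0,0,0,0,-0.048,-0.066,0,0,0,0,-0.072,-0.099,0,0,0,0,-0.097,-0.13,0,0,0,0,-0.121,-0.163,0,0,0,0]' 
python3 steer.py '[-0.024,-0.033,0,0,0,0,-0.048,-0.066,0,0,0,0,-0.072,-0.099,0,0,0,0,-0.097,-0.13,0,0,0,0,-0.121,-0.163,0,0,0,0]' 
python3 steer.py '[-0.024,-0.033,0,0,0,0.12,-0.048,-0.066,0,0,0,0.24,-0.072,-0.099,0,0,0,0.36,-0.097,-0.13,0,0,0,0.48,-0.121,-0.163,0,0,0,0.6]' 
python3 -c "
from h import *
st();need(W(-.004,-.445,.215))"
```

```text
time_s: 0.52
tool_pos: [0.3196, 0.4761, 0.2183]
orientation: [0.588, 3.086, -0.001]
ft_force: [0.8, -0.5, -0.9]
width: 0.064
grasp_force: 0.0
time_s: 0.93
tool_pos: [0.372, 0.2802, 0.2186]
orientation: [0.588, 3.086, 0.0]
ft_force: [1.4, 0.1, -0.3]
width: 0.0448
grasp_force: 0.0
time_s: 1.35
tool_pos: [0.4246, 0.0841, 0.2187]
orientation: [0.588, 3.086, 0.0]
ft_force: [1.3, 0.9, 0.0]
width: 0.0449
grasp_force: 0.0
time_s: 1.77
tool_pos: [0.4771, -0.1121, 0.2187]
orientation: [1.482, 2.77, 0.0]
ft_force: [0.6, 1.0, -0.4]
width: 0.0448
grasp_force: 0.0
t 1.77 standxyz [-0.0453 -0.2205  0.2147] F [ 0.73  0.98 -0.44] w 0.0448
need [-0.2161 -0.0733 -0.0003] rot [4.000e-04 0.000e+00 5.087e-01]
```

```bash
python3 steer.py '[-0.036,-0.012,0,0,0,0.1,-0.072,-0.024,0,0,0,0.2,-0.108,-0.037,0,0,0,0.3,-0.144,-0.049,0,0,0,0.4,-0.18,-0.061,0,0,0,0.5]' >/dev/null
python3 steer.py '[-0.02,-0.03,0,0,0,0.0087,-0.02,-0.03,0,0,0,0.0087]' >/dev/null
python3 -c "
from h import *
st();need(W(-.004,-.445,.028))"
```

```text
t 2.35 standxyz [-0.0447 -0.4314  0.2143] F [-1.54  1.08 -0.26] w 0.0449
need [-0.013   0.0414  0.1862] rot [-0.0033  0.0026 -0.003 ]
```

```bash
python3 steer.py '[-0.013,0.041,0,0,0,-0.003,-0.013,0.041,0.04,0,0,-0.003,-0.013,0.041,0.08,0,0,-0.003,-0.013,0.041,0.12,0,0,-0.003,-0.013,0.041,0.16,0,0,-0.003]' >/dev/null
python3 steer.py '[0,0,0.026,0,0,0,0,0,0.026,0,0,0]' >/dev/null
python3 -c "
from h import *
st();need(W(-.004,-.445,.028))"
python3 steer.py '[0.02,0,0,0,0,0,0.036,0,0,0,0,0,0.039,0,0,0,0,0,0.042,0,0,0,0,0,0.045,0,0,0,0,0]'|grep force
python3 -c "
from h import *
st()"
```

```text
t 2.93 standxyz [-0.0012 -0.4362  0.0233] F [-0.7   0.55 -1.1 ] w 0.0453
need [-0.0087 -0.0029 -0.0048] rot [-0.0072 -0.0048  0.0091]
ft_force: [0.6, -1.9, -0.0]
grasp_force: 1.4
t 3.35 standxyz [ 0.0019 -0.3942  0.03  ] F [ 0.44 -1.94 -0.01] w 0.0451
```

```bash
python3 steer.py '[0.002,0,0,0,0,0,0.004,0,0,0,0,0,0.006,0,0,0,0,0,0.006,0,0,0,0,0]'|grep force
cat >> h.py <<'E'
def cube(name,crop=None):
    t=optics.read_camera("top")[:,:,::-1].copy(); s=optics.read_camera("side")[:,:,::-1].copy()
    a=cv2.resize(t[150:270,205:435],None,fx=2.6,fy=2.6,interpolation=2); b=cv2.resize(s[130:360,120:350],(300,300)) 
    cv2.imwrite(f"pics/{name}.png",np.vstack([a,np.hstack([b,np.zeros((300,a.shape[1]-300,3),np.uint8)])])[:600])
    cv2.imwrite(f"pics/{name}_t.png",t); cv2.imwrite(f"pics/{name}_s.png",s); return t,s
E
python3 -c "
from h import *
st();cube('p1')"
```

```text
ft_force: [1.4, -3.5, 3.1]
grasp_force: 1.4
t 3.68 standxyz [ 0.0014 -0.3878  0.029 ] F [ 1.09 -3.57  3.12] w 0.0452
```

View pics/p1.png

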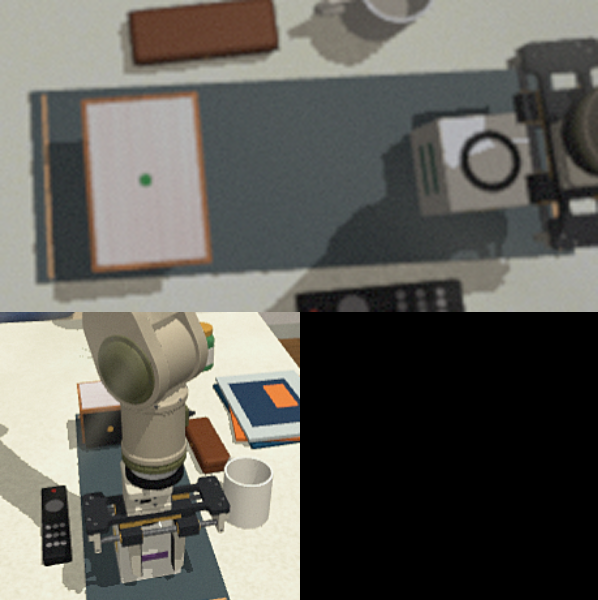

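The fingers have squared the cube to the stand, and nothing else has moved. Next I back off, rise to 80 mm over the mat and tip it along the arc.

```bash
python3 steer.py '[-0.008,0,0,0,0,0,-0.008,0,-0.03,0,0,0,-0.008,0,-0.052,0,0,0,-0.008,0,-0.052,0,0,0,-0.008,0,-0.052,0,0,0]'|grep force
python3 -c "
from h import *
st();need(W(-.003,-.395,.080))
t=cv2.imread('pics/p1_t.png'); 
print('ring centre approx', (onz('top',(393.4,211.5),.094)-S0)@np.c_[SX,SY])"
```

```text
ft_force: [0.9, -0.3, -0.5]
grasp_force: 0.0
t 4.2 standxyz [ 0.0014 -0.3956  0.0812] F [ 0.84 -0.37 -0.52] w 0.0454
need [ 0.0006 -0.0044  0.0012] rot [ 0.0009 -0.0001  0.009 ]
ring centre approx [-0.00527424 -0.33416505]
```

```bash
python3 steer.py '[0.008,-0.004,0,0,0,-0.009,0.014,-0.004,-0.006,0,0,-0.009,0.020,-0.004,-0.011,0,0,-0.009,0.026,-0.004,-0.0155,0,0,-0.009,0.032,-0.004,-0.0205,0,0,-0.009]'|grep force
python3 -c "
from h import *
st();cube('p2')"
```

```text
ft_force: [0.5, -1.8, -0.7]
grasp_force: 0.4
t 4.62 standxyz [-0.0034 -0.3626  0.1013] F [ 0.31 -1.83 -0.68] w 0.045
```

View pics/p2.png

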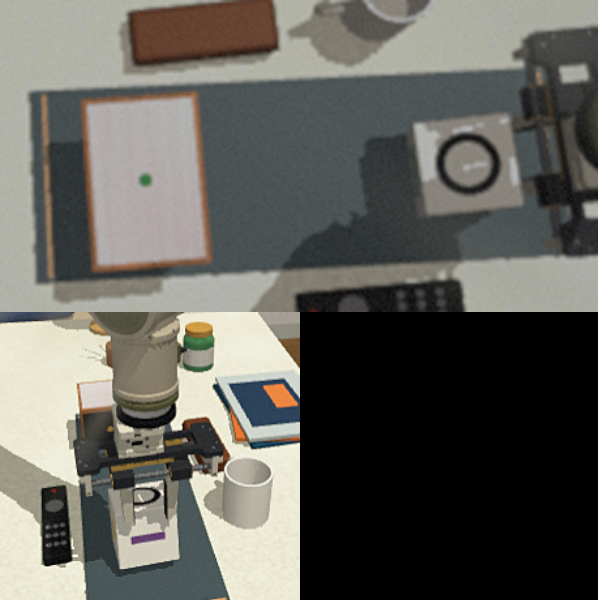

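The cube is tilting: the ring has swung forward, the green face is out of sight, and the pivot edge has stayed put. I'll continue over the balance point.

```bash
python3 steer.py '[0.009,0,-0.0055,0,0,0,0.0185,0,-0.010,0,0,0,0.0285,0,-0.0137,0,0,0,0.038,0,-0.0165,0,0,0,0.0487,0,-0.0185,0,0,0]'|grep force
python3 steer.py '[0.008,0,-0.001,0,0,0,0.015,0,-0.0015,0,0,0,0.022,0,-0.0015,0,0,0,0.028,0,-0.002,0,0,0,0.028,0,-0.002,0,0,0]'|grep force
python3 steer.py '[0,0,0,0,0,0,0,0,0,0,0,0,0,0,0,0,0,0,0,0,0,0,0,0,0,0,0,0,0,0]'|grep force
python3 -c "
from h import *
st();cube('p3')"
```

```text
ft_force: [0.2, 0.1, 2.0]
grasp_force: 0.6
ft_force: [-0.6, 0.3, -0.4]
grasp_force: 0.0
ft_force: [-0.4, -1.4, 0.4]
grasp_force: 0.0
t 5.97 standxyz [-0.0046 -0.2873  0.1216] F [-0.53 -1.33  0.43] w 0.0453
```

View pics/p3.png

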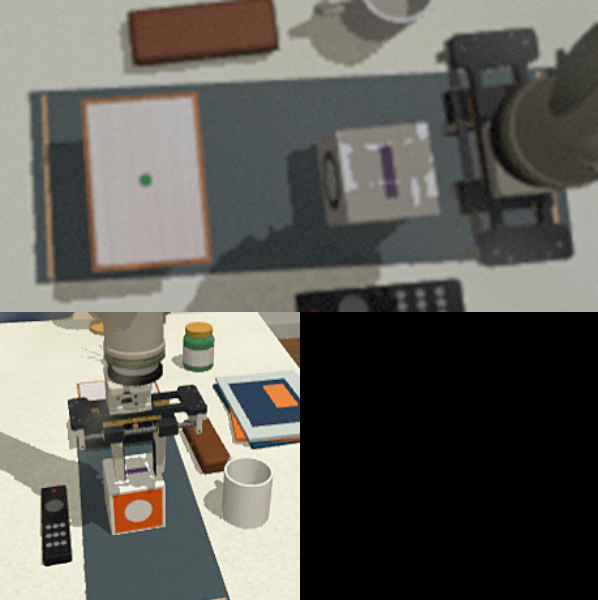

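First tip done: the purple bar is on top (px ~(354,216) in the top view), the orange face looks back, and the cube lies flat and still square.

```bash
python3 - <<'E'
from h import *
t=cv2.imread("pics/p3_t.png"); h=cv2.cvtColor(t,cv2.COLOR_BGR2HSV)
c=big(cv2.inRange(h,(125,50,20),(165,255,200)),(335,195,375,240)); print(cv2.boundingRect(c)); P=box("top",c,.094); print(P)
q=np.array([*P[0]/1000,.094])-S0; print("cube stand",q@SX,q@SY)
st(); need(W(q@SX,q@SY-.062,.081))
E
```

```text
(352, 207, 5, 18)
(array([ 515.7, -122.3]), array([42.9,  7.8]), 4.65)
cube stand -0.007606725043133275 -0.2337351016302818
t 6.07 standxyz [-0.0045 -0.2871  0.1216] F [ 0.41  0.84 -0.6 ] w 0.0451
need [-0.0086 -0.0032  0.0406] rot [-0.      0.0001  0.0173]
```

```bash
python3 steer.py '[-0.012,-0.003,0,0,0,0.017,-0.012,-0.003,0,0,0,0.017,-0.012,-0.003,0.04,0,0,0.017,-0.012,-0.003,0.04,0,0,0.017,-0.012,-0.003,0.0405,0,0,0.017]'|grep force
python3 -c "
from h import *
st()
"
python3 steer.py '[0.008,0,0,0,0,0,0.013,0,-0.003,0,0,0,0.018,0,-0.008,0,0,0,0.024,0,-0.0135,0,0,0,0.032,0,-0.0205,0,0,0]'|grep force
python3 -c "
from h import *
st()
"
```

```text
ft_force: [-0.2, -0.3, -0.8]
grasp_force: 0.0
t 6.48 standxyz [-0.0086 -0.2989  0.0802] F [-0.26 -0.32 -0.78] w 0.0453
ft_force: [0.5, -0.9, 0.7]
grasp_force: 0.4
t 6.9 standxyz [-0.007  -0.2665  0.103 ] F [ 0.46 -0.95  0.69] w 0.0453
```

```bash
python3 steer.py '[0.010,0,-0.005,0,0,0,0.0195,0,-0.0095,0,0,0,0.0295,0,-0.0132,0,0,0,0.039,0,-0.016,0,0,0,0.05,0,-0.018,0,0,0]'|grep force
python3 steer.py '[0.008,0,-0.001,0,0,0,0.015,0,-0.0015,0,0,0,0.022,0,-0.0015,0,0,0,0.029,0,-0.002,0,0,0,0.029,0,-0.002,0,0,0]'|grep force
python3 steer.py '[0,0,0,0,0,0,0,0,0,0,0,0,0,0,0,0,0,0,0,0,0,0,0,0,0,0,0,0,0,0]'|grep force
python3 -c "
from h import *
st();cube('p4')"
```

```text
ft_force: [0.9, -0.9, 0.9]
grasp_force: 0.6
ft_force: [-0.1, 0.1, -0.3]
grasp_force: 0.0
ft_force: [0.3, -0.2, -0.2]
grasp_force: 0.0
t 8.15 standxyz [-0.0074 -0.1883  0.1216] F [ 0.32 -0.19 -0.2 ] w 0.0446
```

View pics/p4.png

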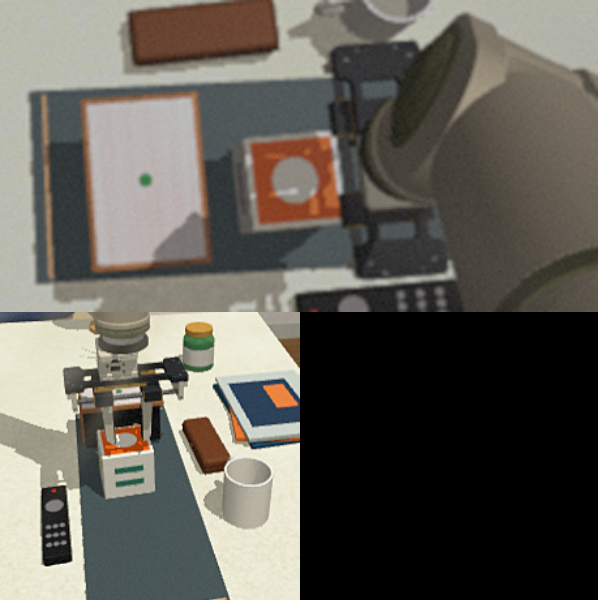

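Second tip done: the orange face is on top (dot at px ~(318,219)), the cube is flat, and the stand, mug, case and remote are unmoved. Next I locate the cube and get behind it, low.

```bash
python3 - <<'E'
from h import *
t=cv2.imread("pics/p4_t.png")
q=onz("top",(205+295/2.6,150+180.5/2.6),.094)-S0; print("cube stand",q@SX,q@SY)
st(); need(W(-.006,q@SY-.066,.035))
E
python3 steer.py '[-0.028,0,0,0,0,0,-0.028,0,0,0,0,0,-0.028,0,0.04,0,0,0,-0.028,0,0.075,0,0,0,-0.028,0,0.085,0,0,0]'|grep force
python3 -c "
from h import *
st(); need(W(-.006,-.2,.035))"
```

```text
cube stand -0.010617535530286 -0.14395625779271995
t 8.25 standxyz [-0.0073 -0.1882  0.1216] F [-0.07 -0.92 -0.21] w 0.0445
need [-0.0218  0.0013  0.0866] rot [0.0001 0.0001 0.0003]
ft_force: [-0.3, 0.5, 0.5]
grasp_force: 0.0
t 8.67 standxyz [-0.0088 -0.2156  0.0334] F [-0.29  0.54  0.55] w 0.0452
need [ 0.0156  0.0028 -0.0016] rot [-0.0037 -0.0008  0.0003]
```

```bash
python3 steer.py '[0.01,0.002,0,0,0,0,0.02,0.002,0,0,0,0,0.028,0.002,0,0,0,0,0.036,0.002,0,0,0,0,0.044,0.002,0,0,0,0]'|grep force
python3 -c "
from h import *
st()"
python3 steer.py '[0.005,0,0,0,0,0,0.009,0,0,0,0,0,0.012,0,0,0,0,0,0.014,0,0,0,0,0,0.015,0,0,0,0,0]'|grep force
python3 steer.py '[0,0,0,0,0,0,0,0,0,0,0,0,0,0,0,0,0,0]'|grep force
python3 -c "
from h import *
st()"
python3 steer.py '[0.0005,0,0,0,0,0,0.001,0,0,0,0,0,0.0015,0,0,0,0,0,0.002,0,0,0,0,0]'|grep force
python3 -c "
from h import *
st()"
```

```text
ft_force: [-0.4, -3.5, 1.6]
grasp_force: 1.5
t 9.08 standxyz [-0.0046 -0.1707  0.0379] F [-0.73 -3.47  1.55] w 0.0452
ft_force: [1.1, -2.9, 1.5]
grasp_force: 1.8
ft_force: [0.1, -1.5, -0.4]
grasp_force: 0.6
t 9.75 standxyz [-0.0054 -0.1569  0.0365] F [-0.02 -1.53 -0.4 ] w 0.045
ft_force: [0.4, -2.0, -0.3]
grasp_force: 0.8
t 10.08 standxyz [-0.0056 -0.1548  0.0365] F [ 0.23 -2.03 -0.25] w 0.0451
```

```bash
python3 steer.py '[0.0016,0,0,0,0,0,0.0032,0,0,0,0,0,0.0048,0,0,0,0,0,0.0064,0,0,0,0,0,0.008,0,0,0,0,0]'|grep ft
python3 steer.py '[0.0005,0,0,0,0,0,0.001,0,0,0,0,0,0.0015,0,0,0,0,0,0.002,0,0,0,0,0]'|grep ft
python3 steer.py '[0.0005,0,0,0,0,0,0.001,0,0,0,0,0,0.0015,0,0,0,0,0,0.002,0,0,0,0,0]'|grep ft
python3 -c "
from h import *
st()"
```

```text
ft_force: [0.1, -0.8, -0.9]
ft_force: [0.0, -1.0, -0.1]
ft_force: [-0.2, -1.9, -1.2]
t 11.17 standxyz [-0.0053 -0.1429  0.0366] F [-0.35 -1.83 -1.19] w 0.045
```

```bash
python3 steer.py '[0.0005,0,0,0,0,0,0.001,0,0,0,0,0,0.0015,0,0,0,0,0,0.002,0,0,0,0,0]'|grep ft
python3 steer.py '[0.0005,0,0,0,0,0,0.001,0,0,0,0,0,0.0015,0,0,0,0,0,0.002,0,0,0,0,0]'|grep ft
python3 -c "
from h import *
st()"
```

```text
ft_force: [0.3, -1.8, -1.5]
ft_force: [-0.1, -6.8, 0.2]
t 11.83 standxyz [-0.0054 -0.1396  0.0367] F [-0.59 -6.74  0.21] w 0.0451
```

```bash
python3 steer.py '[0,0,0,0,0,0,0,0,0,0,0,0]'|grep ft
python3 steer.py '[0.0003,0,0,0,0,0,0.0006,0,0,0,0,0,0.0006,0,0,0,0,0]'|grep ft
python3 -c "
from h import *
st()"
```

```text
ft_force: [-0.1, -4.8, -0.6]
ft_force: [-0.4, -7.8, -0.2]
t 12.25 standxyz [-0.0055 -0.1396  0.0367] F [-0.99 -7.73 -0.22] w 0.0452
```

```bash
python3 steer.py '[0.0004,0,0,0,0,0,0.0008,0,0,0,0,0,0.0008,0,0,0,0,0]'|grep ft
python3 -c "
from h import *
st()"
```

```text
ft_force: [-0.8, -10.4, -0.5]
t 12.5 standxyz [-0.0056 -0.1396  0.0368] F [ -1.6  -10.3   -0.53] w 0.0448
```

Firm contact: the position has stopped and the force rises with the command. I'll add a little and hold for over 1 s.

```bash
python3 steer.py '[0.0003,0,0,0,0,0,0.0003,0,0,0,0,0,0.0003,0,0,0,0,0,0.0003,0,0,0,0,0,0.0003,0,0,0,0,0]'|grep ft
python3 steer.py '[0,0,0,0,0,0,0,0,0,0,0,0,0,0,0,0,0,0,0,0,0,0,0,0,0,0,0,0,0,0]'|grep ft
python3 steer.py '[0,0,0,0,0,0,0,0,0,0,0,0,0,0,0,0,0,0,0,0,0,0,0,0,0,0,0,0,0,0]'|grep ft
python3 steer.py '[0,0,0,0,0,0,0,0,0,0,0,0,0,0,0,0,0,0,0,0,0,0,0,0,0,0,0,0,0,0]'|grep ft
python3 -c "
from h import *
st()"
```

```text
ft_force: [-0.9, -11.4, 0.9]
ft_force: [-0.5, -10.0, 1.3]
ft_force: [-1.0, -11.6, 0.1]
ft_force: [0.5, -11.3, -0.2]
t 14.17 standxyz [-0.0056 -0.1396  0.0368] F [ -0.43 -11.33  -0.23] w 0.045
```

```bash
python3 steer.py '[-0.002,0,0,0,0,0,-0.006,0,0,0,0,0,-0.02,0,0,0,0,0,-0.045,0,0,0,0,0,-0.075,0,0,0,0,0]'|grep ft
python3 steer.py '[-0.04,0,0,0,0,0,-0.05,0,-0.04,0,0,0,-0.06,0,-0.08,0,0,0,-0.06,0,-0.11,0,0,0,-0.06,0,-0.11,0,0,0]'|grep ft
python3 - <<'E'
from h import *
st();t,s=cube('p5')
h=cv2.cvtColor(t,cv2.COLOR_BGR2HSV)
E
```

```text
ft_force: [-0.8, -0.3, -0.4]
ft_force: [0.9, 0.6, -0.1]
t 15.0 standxyz [-0.0033 -0.2742  0.1517] F [ 0.94  0.51 -0.14] w 0.0448
```

View pics/p5.png

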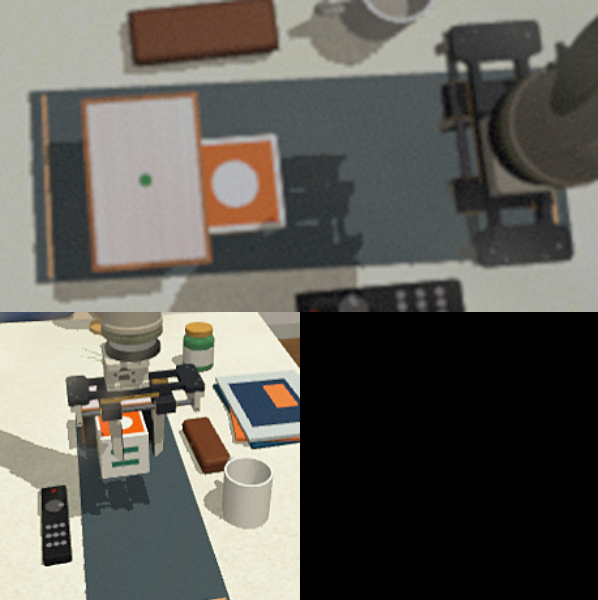

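The cube is square under the roof, orange up and near the middle, the gripper is clear of it, and the bystanders in view are unmoved. I'll hand it in.

```bash
python3 -c "
from cell import env, optics
print(env.close_job())"
```

```text
the job is handed in; nothing more can be done
None
```

The job is handed in at 15 s: the cube was tipped twice so its orange face is on top, slid squarely under the roof and held on the pad for over 1 s with about 11 N at the wrist; nothing in view was disturbed, and no verdict was returned.

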